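# Load the goods train in the model railway's yard

### The job

Load the goods train waiting in the siding of the model railway: stack the sawn timber on the flat wagon next to the locomotive, the long pack underneath and the short pack centred on top of it; put the tank container on the flat wagon farthest from the locomotive, and the box container on the flat wagon between those two. Each load lies centred on its wagon and in line with it. Set the loads down rather than letting them fall, and leave the lorry and the forklift where they stand.

Things in the scene. Friction and masses are not known exactly. Their poses are not given: they have to be found in the camera images.
- loco: Red shunting locomotive with grey-roofed cab and two bonnets, 120 x 34 x 46 mm, fixed on the siding at one end of the train, left or right. The siding runs roughly along y at x about 0.6 m, turned up to 0.12 rad, into a small tunnel mouth well beyond each end. Origin: centre, at rail height (10 mm above the table); x along the train. The flat wagons' centres lie 124, 248 and 372 mm away.
- flat_a: One of three identical empty flat wagons (plank deck) fixed between the locomotive and, at the other end, a brown van with a grey roof; which letter stands where varies. Centres 124 mm apart in line. Origin: wagon's centre at rail height, 10 mm above the table; x along the train. Deck flat, bare, 108 x 33 mm (x, y), its top 14 mm above the origin, 24 mm above the table.
- flat_b: As flat_a.
- flat_c: As flat_a.
- long_pack: Long pack of sawn timber planks with two dark steel bands: solid block 85 x 30 x 18 mm (x, y, height), 25 to 50 g. Loose in the yard, within 0.65 rad of parallel to the train; neighbours' centres at least 100 mm away. Origin: centre of its underside, on the table (z = 0) at first; x along its length, z up.
- short_pack: Short pack of sawn timber planks with two dark steel bands: solid block 58 x 26 x 14 mm (x, y, height), 14 to 28 g. It goes on top of the long pack. Loose in the yard, within 0.65 rad of parallel to the train; neighbours' centres at least 100 mm away. Origin: centre of its underside, on the table (z = 0) at first; x along its length, z up.
- box_container: Grey corrugated freight container, a closed box 70 x 28 x 30 mm (x, y, height), 20 to 42 g. Loose in the yard, within 0.65 rad of parallel to the train; neighbours' centres at least 100 mm away. Origin: centre of its underside, on the table (z = 0) at first; x along its length, z up.
- tank_container: Tank container: a silver lying cylinder, 24 mm across, in a grey beam frame 70 x 28 x 30 mm (x, y, height) with long beams along both sides, top and bottom: it grips across y like a box. 20 to 42 g. Loose in the yard, within 0.65 rad of parallel to the train; neighbours' centres at least 100 mm away. Origin: centre of its underside, on the table (z = 0) at first; x along its length, z up.
- lorry: Loose flatbed lorry, white cab and empty wooden bed, 84 x 29 x 36 mm, standing in the row of loads; it stays where it is. Origin: centre of its underside on the table, x towards the cab.
- forklift: Loose yellow yard forklift, about 70 x 26 x 42 mm, standing in the row of loads; it stays where it is. Origin: under its centre on the table, x towards the forks.
Things that resemble listed ones, but are neither listed nor needed, are in the scene too. What is shaped like the tank_container but blue is not meant.

How it is judged:
By the outcome, as a careful person would: the job done as asked, in the order asked, and still so for the second after the job is handed in, with the robot touching nothing.
It also fails if it takes over 99 s, if anything falls off the work surface, if the arm or the gripper's body presses on something with over 40 N, if the wrist force passes 120 N, or if a joint passes its speed limit or range.

### The arm

A 6-joint arm with a two-finger parallel gripper is mounted at the origin on the work surface. World frame = base frame: x ahead of the robot, y to its left, z up, the work surface at z = 0. Lengths are in m, angles in rad, forces in N, time in s.
With the tool pointing down it reaches from about 0.25 to 0.8 m from the base axis. Payload 3.9 kg.
Tool frame: the origin (TCP) lies midway between the tips of the shut fingers; the grasp point (between the pads) lies ctrl.grasp_offset behind it (ctrl.grasp_offset is the distance from the TCP to the grasp point, in m); z points along the fingers, y is the line along which they close (so a half turn about z gives the same grasp; the last joint's range is limited). The gripper opens to 85 mm and grips with 20 to 120 N. Pads are 22 mm wide; open, the fingers measure 114 mm over their backs; the gripper's body (76 mm by 85 mm) begins 54 mm behind the grasp point. The pads swing forward as they close: fully open they stand 13 mm farther back than shut.
Start: joints at [-1.134, 0.26, -0.138, 1.173, 0, 1.571], TCP at [0.222, -0.476, 0.231] pointing down, gripper open.
Joint ranges: [-2.78, 2.78], [-0.83, 1.72], [-1.28, 1.37], [-1.9, 2.12], [-1.57, 1.48], [-3.14, 3.14]. Speed limits (rad/s): [2.57, 2.57, 3.14, 3.14, 3.14, 3.14].

### API

Orientations are given as a rotation vector (axis times angle).
In Python, from cell import ctrl gives the robot as it stands. Calls block until the motion is done:
- ctrl.move_to(position, orientation): joint-space move of the TCP to a pose.
- ctrl.movel(position, vel=0.15, rotation=None, threshold=None): straight line of the TCP; rotation=None keeps the orientation; vel is the mean speed in m/s. With threshold (N) it stops when the force on the tool has changed by that much, and returns True; else False.
- ctrl.move_j(angles): joint-space move.
- ctrl.move_gripper(opening): finger opening in m; the grip force is fixed at half the most; returns when the fingers have stopped.
- ctrl.dwell(seconds).
- ctrl.solve_ik(position, orientation): joint angles nearest the present ones, or None.
- ctrl.observe(): the state.
- ctrl.grab_frame(name): name is "scene" or "top" or "wrist"; returns a dict with "pixels" (480x640x3 uint8, blue, green, red), "fovy" (degrees; the focal length in pixels is half the picture's height over the tangent of half this angle, whatever the lens; pixels are square), "cx", "cy" (the principal point, pixels), "position" and "attitude" of the camera in the world. Camera axes: x right, y down, z forward; pixel columns grow to the right and rows downward; lengths in m; the calibration is good to about 2 mm. A picture is of the moment at which its call begins. There is no depth.
A pose or a line that the arm cannot do raises ctrl.MotionError and nothing moves.
- ctrl.sign_off(): hands the job in; it is judged then, once.
The state is a dict: "clock": time; "qpos": joint angles; "qd": joint speeds; "joint_torque": joint torques, N m; "position": TCP position; "ee_rot": TCP orientation; "contact_force": force on the tool from outside, world axes, zero at the start; "wrist_torque": the same for the moment, N m; "width": finger opening in m; "finger_force": force on a finger pad.
Only numpy, scipy, OpenCV 4.12 (cv2) and the standard library are available. Lean on these libraries where they do the work, as an engineer would, in place of code of your own. Each camera call takes 0.05 s, during which the arm holds its last target. There are 200 camera calls.

## Working session

There is one attempt and no reset: what is moved stays moved. The work goes in short steps, each a Python script; the robot and the scene stay as the last script left them, time stands still between calls to the robot, and variables do not carry over. Pictures are saved under pics/ and viewed, at most 14 in all, crops included, and the job is handed in when it is done.

```bash
mkdir -p pics; ls; python3 - <<'E'
from cell import ctrl
import cv2
for n in("scene","top"):
    f=ctrl.grab_frame(n); cv2.imwrite(f"pics/{n}0.png",f["pixels"]); print(n,f["fovy"],f["cx"],f["cy"],f["position"],f["attitude"])
print(ctrl.grasp_offset, ctrl.observe())
E
```

```text
pics
scene 52.72175531801321 318.8623949908921 239.1213470410909 [ 1.31793769 -0.06447053  0.53541508] [-1.64696604 -1.53355772  0.8704895 ]
top 56.03226003824611 318.2517492097193 234.94140600864614 [ 0.42303793 -0.01273565  0.83335368] [-2.16279987  2.12990771 -0.13129386]
0.0187 {'clock': 0.1, 'qpos': array([-1.13398656e+00,  2.60604351e-01, -1.39240127e-01,  1.17270146e+00,
       -9.12557726e-06,  1.57080760e+00]), 'qd': array([-4.04473756e-04, -2.87939388e-04,  2.14794876e-03,  6.75388428e-05,
        9.61492715e-04,  1.90611137e-03]), 'joint_torque': array([-6.71417783e-04, -4.06507945e+01,  2.54527241e+01,  1.00678453e-02,
       -2.60052008e-05,  1.37751050e-05]), 'position': array([ 0.22183984, -0.47515155,  0.23055544]), 'ee_rot': array([-3.06530018e+00, -6.80310349e-01,  6.09157147e-04]), 'contact_force': array([ 0.37019712,  0.29049579, -0.00337301]), 'wrist_torque': array([ 0.0198588 ,  0.02913205, -0.03486919]), 'finger_force': 0.0, 'width': 0.08516395012512101}
```

View pics/top0.png

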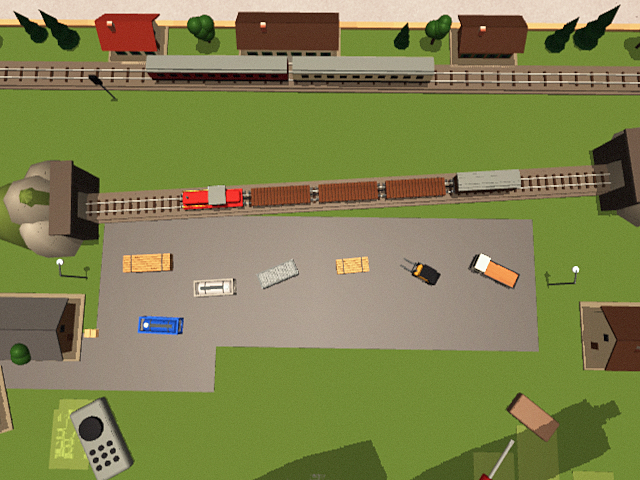

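View pics/scene0.png

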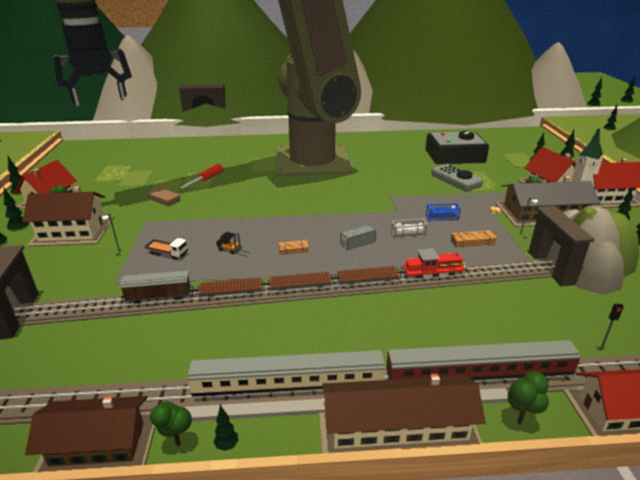

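Candidates in the top view:
- **Long pack:** (147,263).
- **Short pack:** (352,265).
- **Tank:** silver at (214,288). The blue one at (160,325) is the decoy.
- **Box:** grey, at (278,273).
- **Leave alone:** forklift (424,271) and lorry (495,271).

The loco is at (213,197), with decks at about (280,195), (348,191) and (415,188) and the van at (487,182). I'll check with one close crop.

```bash
cat > h.py <<'E'
from cell import ctrl
import cv2, numpy as np
from scipy.spatial.transform import Rotation as R
def ray(f,px,z):
    """pixels (n,2) -> world xy at height z"""
    F=240/np.tan(np.radians(f["fovy"]/2)); px=np.atleast_2d(px).astype(float)
    d=np.c_[(px[:,0]-f["cx"])/F,(px[:,1]-f["cy"])/F,np.ones(len(px))]
    A=np.asarray(f["attitude"]); A=A if A.shape==(3,3) else R.from_rotvec(A).as_matrix()
    d=d@A.T; p=np.asarray(f["position"])
    return (p+d*((z-p[2])/d[:,2])[:,None])[:,:2]
def down(a):
    """tool pointing down, tool y axis (closing line) at world angle a+pi/2: tool x along a"""
    return (R.from_euler('z',a)*R.from_euler('x',np.pi)).as_rotvec()
E
python3 - <<'E'
from h import *
im=cv2.imread("pics/top0.png")
a=cv2.resize(im[160:220,180:450],None,fx=2.9,fy=2.9,interpolation=cv2.INTER_CUBIC)
b=cv2.resize(im[240:340,110:380],None,fx=2.9,fy=2.9,interpolation=cv2.INTER_CUBIC)
cv2.imwrite("pics/crop1.png",np.vstack([a,b]))
f=ctrl.grab_frame("top")
for n,p,z in [("long",(147,263),.018),("tank",(214,288),.03),("box",(278,273),.03),("short",(352,265),.014),("d1",(280,195),.024),("d2",(348,191),.024),("d3",(415,188),.024)]: print(n,ray(f,p,z))
E
```

```text
long [[0.47701802 0.3081516 ]]
tank [[0.43371597 0.18113363]]
box [[0.46201328 0.06826243]]
short [[ 0.47935926 -0.06416869]]
d1 [[0.60506689 0.0691935 ]]
d2 [[ 0.6142508 -0.055392 ]]
d3 [[ 0.62152553 -0.17800936]]
```

View pics/crop1.png

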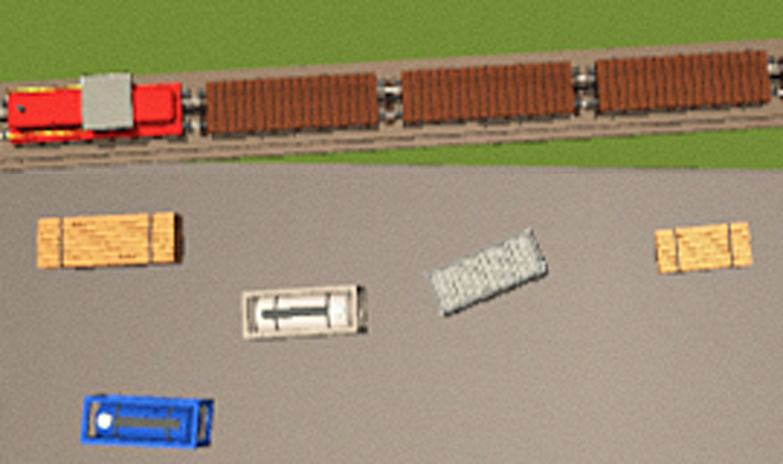

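The crop confirms the choice: the timber packs, the silver tank and the grey box are the four loads, and the blue tank is excluded. The deck centres are at top-view pixels (280.7,196.0), (348.3,192.1) and (414.8,188.0). Next are closer wrist views.

```bash
python3 - <<'E'
from h import *
f=ctrl.grab_frame("top")
print(ray(f,[(280.7,196),(348.3,192.1),(414.8,188)],.024))
import pickle; out={}
for i,y in enumerate((0.2,-0.02)):
    p=[0.47,y,0.33]
    for a in (-np.pi/2,np.pi/2):
        q=ctrl.solve_ik(p,down(a)); print(a,q)
    ctrl.move_to(p,down(-np.pi/2))
    ctrl.dwell(.3)
    w=ctrl.grab_frame("wrist"); out[i]=w; cv2.imwrite(f"pics/w{i}.png",w["pixels"])
    print(w["position"],w["fovy"],ray(w,[(0,0),(639,0),(639,479),(0,479)],.02),ctrl.observe()["clock"])
pickle.dump(out,open("w.pkl","wb"))
E
```

```text
[[ 0.6032121   0.06785736]
 [ 0.61219668 -0.05595636]
 [ 0.62152063 -0.17764382]]
-1.5707963267948966 [ 0.4023211   0.21348727  0.05458865  1.41189771  0.         -1.16847523]
1.5707963267948966 [0.4023211  0.21348727 0.05458865 1.41189771 0.         1.97311742]
[0.47044026 0.12914533 0.47142282] 69.95979401546552 [[ 0.8383055  -0.02486136]
 [ 0.10783869 -0.02579918]
 [-0.072392    0.68581889]
 [ 1.01962927  0.68562217]] 3.125
-1.5707963267948966 [-0.04252753  0.14134657 -0.0360375   1.39341226  0.         -1.61332386]
1.5707963267948966 [-0.04252753  0.14134657 -0.0360375   1.39341226  0.          1.52826879]
[ 0.47069201 -0.08956757  0.47137228] 69.95979401546552 [[ 0.83886269 -0.24250559]
 [ 0.10852856 -0.24534732]
 [-0.07368639  0.46586659]
 [ 1.01845504  0.46845205]] 4.3583
```

View pics/w1.png

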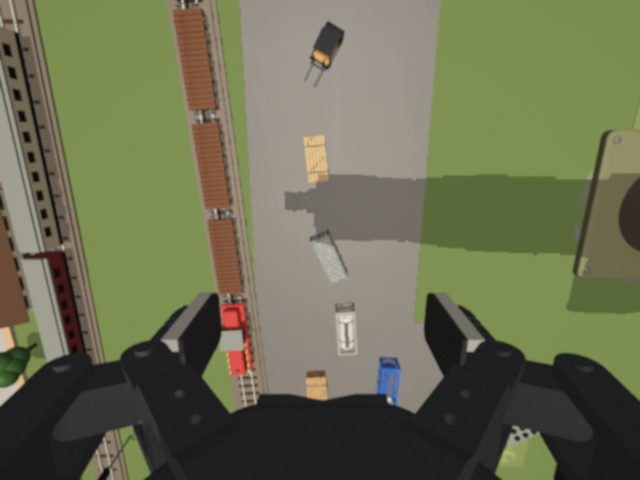

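The wrist view shows the short pack at (316,158), box (328,257), tank (345,328) and decks at (195,60), (211,165), (225,256). It's enough for approach, so I'll take close rectified views on the way.

```bash
cat >> h.py <<'E'
def rect(f,c,z):
    """390x264 map of plane z around c, 3 px/mm; right = -y, up = +x"""
    F=240/np.tan(np.radians(f["fovy"]/2)); A=np.asarray(f["attitude"]); A=A if A.shape==(3,3) else R.from_rotvec(A).as_matrix()
    K=np.array([[F,0,f["cx"]],[0,F,f["cy"]],[0,0,1]])
    # map pixel (u,v) -> world
    M=np.array([[0,-1/3000,c[0]+132/3000],[-1/3000,0,c[1]+195/3000],[0,0,z],[0,0,1]])
    H=K@np.c_[A.T,-A.T@np.asarray(f["position"])]@M
    return cv2.warpPerspective(f["pixels"],H,(390,264),flags=cv2.INTER_CUBIC|cv2.WARP_INVERSE_MAP)
def r2w(c,u,v): return np.array([c[0]+(132-v)/3000,c[1]+(195-u)/3000])
NOM=dict(d3=(.6215,-.1776,.024),d1=(.6032,.0679,.024),short=(.479,-.064,.014),box=(.462,.068,.030),tank=(.434,.181,.030),long=(.477,.308,.018))
def look(n):
    x,y,z=NOM[n]; ctrl.move_to([x,y+.05,.16],down(-np.pi/2)); ctrl.dwell(.2)
    return rect(ctrl.grab_frame("wrist"),(x,y),z)
E
python3 - <<'E'
from h import *
I={n:look(n) for n in ("d3","d1","short","box","tank","long")}
cv2.imwrite("pics/loads.png",np.vstack([np.hstack([I["short"],I["box"]]),np.hstack([I["tank"],I["long"]])]))
cv2.imwrite("pics/decks.png",np.hstack([I["d1"],I["d3"]]))
print(ctrl.observe()["clock"],ctrl.observe()["position"])
E
```

```text
10.3 [0.47685883 0.35675317 0.16026074]
```

View pics/loads.png

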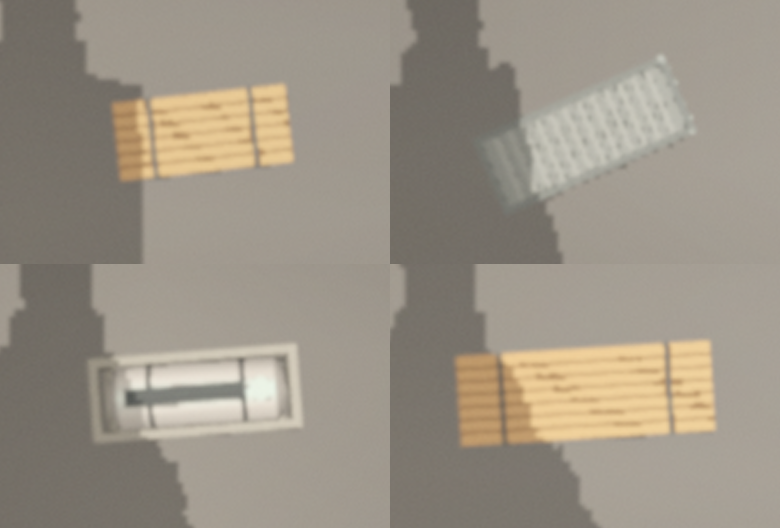

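View pics/decks.png

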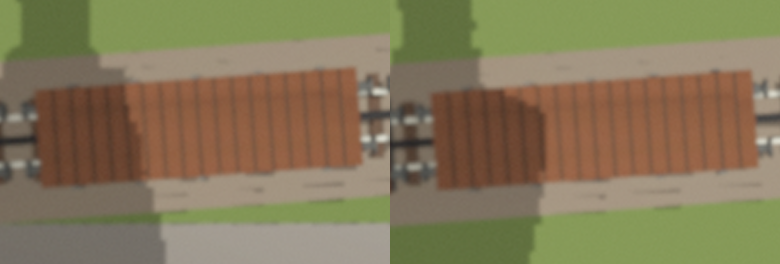

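All the rest measure cleanly: deck spacing is 248.1 mm, as expected. The box's left end is in shadow, so I'll look at that closely before picking it. The long pack goes first.

Grasp heights: the grasp point sits grasp_offset behind the TCP, and partly open pads sit farther back, so the tips may touch the table only when shut.

```bash
cat >> h.py <<'E'
D1=np.array([.60478,.06665]); D3=np.array([.62225,-.18085]); D2=(D1+D3)/2
AT=-np.pi/2+np.arctan2(D3[0]-D1[0],D1[1]-D3[1])
def pick(n,u,v,s,zg):
    p=r2w(NOM[n][:2],u,v); o=down(-np.pi/2+np.arctan(s))
    ctrl.move_gripper(.06); ctrl.move_to([*p,.09],o)
    hit=ctrl.movel([*p,zg],vel=.08,threshold=8)
    ctrl.move_gripper(0.0); st=ctrl.observe()
    print(n,p,"hit",hit,"z",st["position"][2],"w",st["width"],"ff",st["finger_force"])
    ctrl.movel([*p,.12],vel=.15); ctrl.dwell(.1); print("lifted w",ctrl.observe()["width"])
    return st["position"][2]
def place(p,zdeck,zg):
    o=down(AT)
    ctrl.move_to([*p,.14],o); ctrl.movel([*p,zdeck+zg+.012],vel=.12); ctrl.dwell(.2)
    hit=ctrl.movel([*p,zdeck+zg-.002],vel=.01,threshold=2.0)
    st=ctrl.observe(); print("placed hit",hit,"z",st["position"]-[*p,zdeck+zg],st["contact_force"])
    ctrl.move_gripper(.06); ctrl.dwell(.1)
    ctrl.movel([*p,.14],vel=.15); print("clock",ctrl.observe()["clock"])
E
python3 - <<'E'
from h import *
z=pick("long",195.75,129,.0587,.004)
place(D1,.024,z)
E
```

```text
long [0.478   0.30775] hit False z 0.0047784932184251165 w 0.0284677297387104 ff 60.93619465827942
lifted w 0.028511259619728026
placed hit True z [-8.42345945e-05  2.00044413e-05  1.29267337e-05] [0.52595105 0.01367264 5.2511088 ]
clock 18.4667
```

```bash
python3 - <<'E'
from h import *
im=cv2.imread("pics/loads.png")[:264,390:]
g=cv2.convertScaleAbs(im,alpha=1.8,beta=-120)
cv2.imwrite("pics/box.png",cv2.resize(g[30:230,70:320],None,fx=3,fy=3,interpolation=cv2.INTER_CUBIC))
E
```

```text
(no output)
```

View pics/box.png

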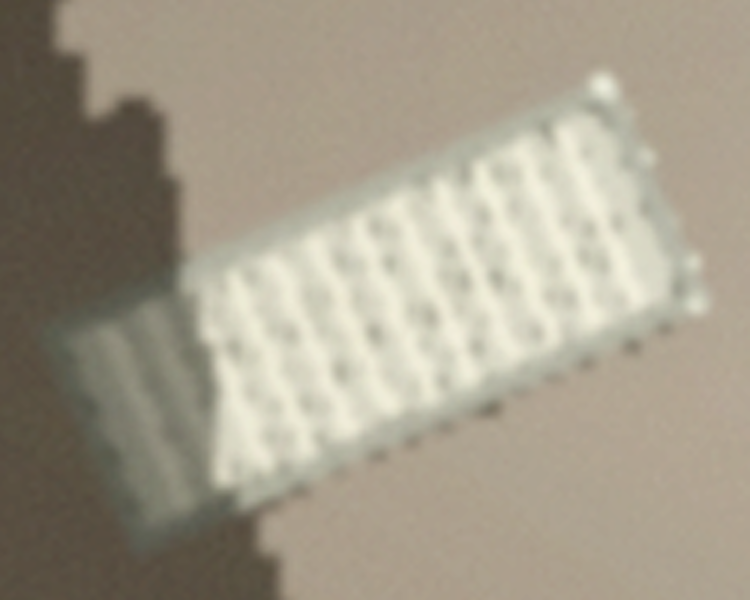

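The box corners are readable: its centre is at (194.6,135) in its map, slope 0.439. Now I'll check the long pack before stacking on it.

```bash
python3 - <<'E'
from h import *
NOM["d1"]=(*D1,.042)
im=look("d1"); cv2.imwrite("pics/long1.png",cv2.resize(im,None,fx=2,fy=2))
E
```

```text
(no output)
```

View pics/long1.png

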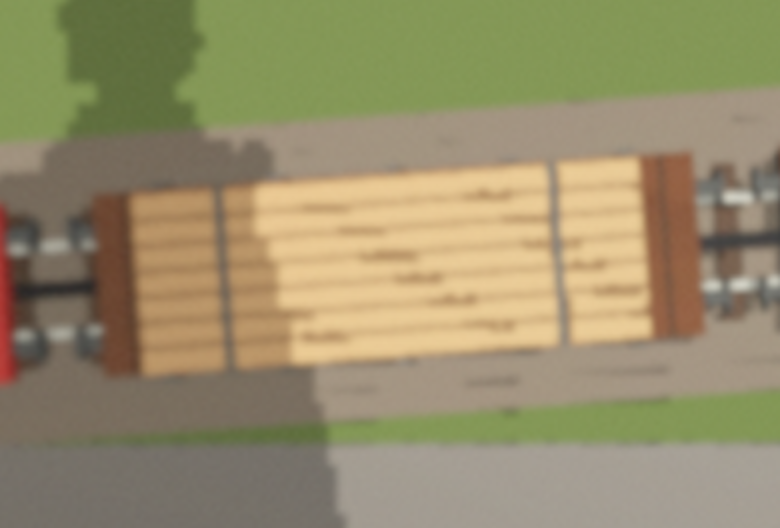

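The long pack sits centred: its centre measures (390.5,265.5) against a target of (390,264). The deck end gaps agree once parallax is taken out. The other three follow.

```bash
python3 - <<'E'
from h import *
z=pick("short",202.5,132,.109,.004)
place(D1,.042,z)
z=pick("tank",196,129.2,.0744,.006)
place(D3,.024,z)
z=pick("box",194.6,135,.4394,.006)
place(D2,.024,z)
V=[]
for n,p,h in (("d1",D1,.056),("d2",D2,.054),("d3",D3,.054)):
    NOM[n]=(*p,h); V.append(look(n))
cv2.imwrite("pics/fin.png",np.vstack([np.hstack(V[:2]),np.hstack([V[2],V[2]*0])]))
t=ctrl.grab_frame("top")["pixels"]; cv2.imwrite("pics/top1.png",t)
E
```

```text
short [ 0.479  -0.0665] hit False z 0.004695735000785468 w 0.024378942003038244 ff 59.42419946193695
lifted w 0.024126269537340057
placed hit True z [-8.51888651e-05 -9.77022022e-06  1.00294504e-05] [ 0.70903856 -0.91439102  4.0597301 ]
clock 27.0333
tank [0.43493333 0.18066667] hit False z 0.006588778019185289 w 0.02610591909635633 ff 58.53919744491577
lifted w 0.026110352991188628
placed hit True z [-1.23226813e-04  2.50320223e-05  5.97984707e-05] [-0.48704304  0.72637518  3.94050805]
clock 35.8833
box [0.461      0.06813333] hit False z 0.006619752705720898 w 0.02692353878379212 ff 59.591830372810364
lifted w 0.027170261193587064
placed hit True z [-4.87926097e-05 -6.54885501e-06  4.65694945e-05] [-0.74737798 -0.63277621  5.47480646]
clock 44.3
```

View pics/fin.png

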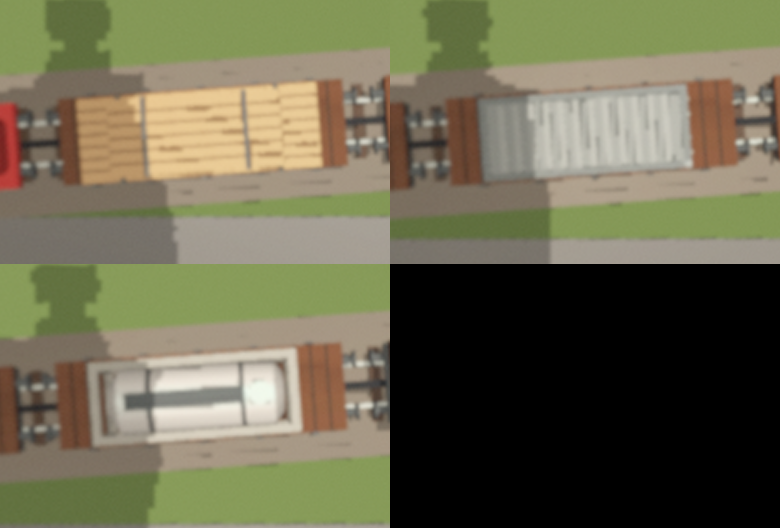

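All the loads sit centred within about 1 mm: the short pack spans u≈108–281, the box's centre is at (196.5,133) and the tank's at (195,133), against a target of (195,132). The arm is clear of everything, so I'm handing in.

```bash
python3 - <<'E'
from h import *
p=ctrl.observe()["position"]; ctrl.movel([p[0],p[1],.25]); ctrl.dwell(.3)
print(ctrl.observe()["clock"]); print(ctrl.sign_off())
E
```

```text
48.0167
the job is handed in; nothing more can be done
None
```

The job is handed in at 48 s: both timber packs are stacked next to the locomotive, the box container is on the middle wagon and the tank container on the farthest, each centred to about 1 mm by my wrist-camera check. No move went near the lorry or forklift, though I didn't photograph them again.

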